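# Stack oiled shelf boards on the drying bearers with sticks between

### The job

Stack the two oiled oak boards to dry on the stand: lay the long board centred across the two bearers and in line with the stand, put the two matching 90 mm sticks squarely across it, one directly above each bearer and centred on the board's width, then lay the short board on the sticks, centred over the long one and in line with it. Let everything lie flat and free, and leave the stub, the offcut, the square, the hammer and the jar where they are.

Things in the scene. Friction and masses are not known exactly. Their poses are not given: they have to be found in the camera images.
- stand: drying stand, fixed to the bench for the run: a 240 x 100 x 9 mm plywood base, long side along its x, with two pine bearers (24 mm wide, 24 mm high, 100 mm long, running along its y) at x = -80 mm and x = +80 mm. Bearer tops are 33 mm above the bench. Origin: centre of the underside of the base, z up
- long_board: the longer oak board, 300 x 60 x 18 mm (x, y, z), about 0.2 kg, lying flat. Origin: centre of its underside; x along its length, z up. It belongs at the bottom of the stack, its underside 33 mm above the bench
- short_board: the shorter oak board, 220 x 60 x 18 mm (x, y, z), about 0.2 kg, lying flat. Origin: centre of its underside; x along its length, z up. It belongs on top, its underside 71 mm above the bench
- stick_1: one of two identical square pine sticks, 90 x 20 x 20 mm (x, y, z), 20 g, lying flat. Origin: centre of its underside; x along its length, z up. In the stack its underside is 51 mm above the bench; either stick may go over either bearer
- stick_2: the other of the two identical pine sticks, 90 x 20 x 20 mm; origin and axes as stick_1
- stub: not needed: a short pine stub of the same section, only 40 x 20 x 20 mm, too short to span the board. Origin: centre of its underside, x along its length
- offcut: not needed: a squat oak offcut, 75 x 60 x 18 mm. Origin: centre of its underside, x along its length
- try_square: not needed: a try square lying flat, dark wooden stock 115 mm long (along y) and 16 mm high with a 150 mm steel blade towards +x. Origin: under the centre of the stock
- hammer: not needed: a 280 mm hammer with a red handle, lying along its own x, head towards +x. Origin: at mid-length, at bench level
- jar: not needed: a glass jar of screws with a brass-coloured lid, 68 mm across, 105 mm high, upright. Origin: centre of its underside
There are look-alikes about, which are no part of the job. Leave any black, orange or turquoise look-alike of the stick_2 alone.

How it is judged:
On the way, in this order (a step that is already met when the one before it is completed fails the run):
1. the long board lies on the two bearers, centred and in line with the stand (x of long_board in the frame of stand between -0.015 and 0.015 m and y of long_board in the frame of stand between -0.012 and 0.012 m and z of long_board in the frame of stand between 0.029 and 0.037 m and angle between the x axis of long_board and the x axis of stand, either way round below 0.14 rad), for 0.2 s.
2. both sticks lie across the long board, one above each bearer (all of step 1 and (((x of stick_1 in the frame of stand between 0.068 and 0.092 m and y of stick_1 in the frame of stand between -0.015 and 0.015 m and z of stick_1 in the frame of stand between 0.047 and 0.055 m) and (x of stick_2 in the frame of stand between -0.092 and -0.068 m and y of stick_2 in the frame of stand between -0.015 and 0.015 m and z of stick_2 in the frame of stand between 0.047 and 0.055 m)) or ((x of stick_1 in the frame of stand between -0.092 and -0.068 m and y of stick_1 in the frame of stand between -0.015 and 0.015 m and z of stick_1 in the frame of stand between 0.047 and 0.055 m) and (x of stick_2 in the frame of stand between 0.068 and 0.092 m and y of stick_2 in the frame of stand between -0.015 and 0.015 m and z of stick_2 in the frame of stand between 0.047 and 0.055 m))) and angle between the x axis of each of stick_1, stick_2 and the y axis of stand, either way round below 0.14 rad), for 0.2 s.
At the end, for the whole second after the job is handed in: Bearers, long board, sticks, short board lie in that order, flat (heights within 4 mm) and at rest. Off the stand's centre: boards under 15 mm lengthwise, 12 mm across; sticks under 12 mm from above their bearers, 15 mm across. All parallel or square to the stand within 0.14 rad (all of step 2 and x of short_board in the frame of stand between -0.015 and 0.015 m and y of short_board in the frame of stand between -0.012 and 0.012 m and z of short_board in the frame of stand between 0.067 and 0.075 m and angle between the x axis of short_board and the x axis of stand, either way round below 0.14 rad and linear speed of each of long_board, short_board, stick_1, stick_2 below 0.02 m/s); the robot touches nothing.
It fails at once if the short stub was moved more than 25 mm (distance of stub from where it was at the start of the episode above 0.025 m).
It fails at once if the oak offcut was moved more than 25 mm (distance of offcut from where it was at the start of the episode above 0.025 m).
It fails at once if the try square was moved more than 25 mm (distance of try_square from where it was at the start of the episode above 0.025 m).
It fails at once if the hammer was moved more than 25 mm (distance of hammer from where it was at the start of the episode above 0.025 m).
It fails at once if the jar was moved more than 25 mm or tipped (distance of jar from where it was at the start of the episode above 0.025 m or angle between jar's own z axis and vertical above 0.3 rad).
It also fails if it takes over 112 s, if anything falls off the work surface, if the arm or the gripper's body presses on something with over 40 N, if the wrist force passes 120 N, or if a joint passes its speed limit or range.

### The arm

A 6-joint arm with a two-finger parallel gripper is mounted at the origin on the work surface. World frame = base frame: x ahead of the robot, y to its left, z up, the work surface at z = 0. Lengths are in m, angles in rad, forces in N, time in s.
With the tool pointing down it reaches from about 0.2 to 0.875 m from the base axis. Payload 3.4 kg.
Tool frame: the origin (TCP) lies between the finger pads; the fingertips stand 25 mm ahead of it and the grasp point (between the pads) lies 6 mm ahead of it (r.nose_length is the z of the fingertips in the tool frame, in m); z points along the fingers, y is the line along which they close (so a half turn about z gives the same grasp; the last joint's range is limited). The gripper opens to 94 mm and grips with 3 to 60 N. Pads are 16 mm wide; open, the fingers measure 119 mm over their backs; the gripper's body (75 mm by 177 mm) begins 78 mm behind the grasp point.
Start: joints at [1.071, 0.276, 1.505, -0, 1.361, -0.121], TCP at [0.213, 0.534, 0.23] pointing down, gripper open.
Joint ranges: [-2.89, 2.89], [-0.75, 2.08], [0.22, 2.7], [-1.18, 4.32], [0.11, 2.71], [-2.7, 2.7]. Speed limits (rad/s): [2.57, 2.57, 3.14, 3.14, 3.14, 3.14].

### API

Orientations are given as a unit quaternion [w, x, y, z].
In Python, from plant import r, gripper_to, inverse_kinematics, vision, models, telemetry gives the robot as it stands. Calls block until the motion is done:
- r.move_to(position, orientation): joint-space move of the TCP to a pose.
- r.move_l(position, rot=None, vel=0.15, guard=None): straight line of the TCP; rot=None keeps the orientation; vel is the mean speed in m/s. With guard (N) it stops when the force on the tool has changed by that much, and returns True; else False.
- r.movej(angles): joint-space move.
- gripper_to(opening, f_grip=None): finger opening in m; f_grip is the grip in N (None keeps the last); returns when the fingers have stopped.
- r.hold(seconds).
- inverse_kinematics(position, orientation): joint angles nearest the present ones, or None.
- vision.snapshot(name): name is "side" or "top" or "wrist"; returns the picture (480x640x3 uint8, red, green, blue); there is no depth.
- vision.get_calibration(name): a dict with "fx", "fy", "cx", "cy" (pixels), "position" and "orientation" of the camera in the world. Camera axes: x right, y down, z forward; pixel columns grow to the right and rows downward; lengths in m; the calibration is good to about 2 mm. A picture is of the moment at which its call begins: read the wrist's pose just before it. get_calibration takes no time and is no camera call; for the wrist camera it gives the pose at the moment of the call.
A pose or a line that the arm cannot do raises r.PlanningError and nothing moves.
- r.sign_off(): hands the job in; it is judged then, once.
Trained networks look in the newest picture that a camera, given by its name, has taken for a name from the list of things; names that differ only in an ending like _2 or _b are one class to them, and where a whole thing is asked for, a point or a joint stands for the part that bears it (a point fixed in the world has none). Each returns a list of dicts, best first, with "score" (0 to 1); they miss things now and then, are a little off and sometimes report something else, mostly with a low value. They report only what shows in the picture. A call takes as long as a camera call. They do not tell look-alikes from the thing itself.
- models.boxes_of(thing, camera): "at" ([x, y, z] in m, in world coordinates, good to about 4 mm: the middle of the surface that is visible of it).
- models.regions_of(thing, camera): "pixels" (480x640 bool, what is visible of it).
- models.mark_of(thing, camera): "at" ([x, y, z] in m, in world coordinates, good to about 4 mm: a listed point, or the origin of a listed thing).
Readings, each from a call of its own:
- telemetry.current_t(): time.
- telemetry.current_joints(): joint angles.
- telemetry.current_dq(): joint speeds.
- telemetry.current_joint_efforts(): joint torques, N m.
- telemetry.current_ee_pos(): TCP position.
- telemetry.current_tool_rot(): TCP orientation.
- telemetry.current_wrist_force(): force on the tool from outside, world axes, zero at the start.
- telemetry.current_torque(): the same for the moment, N m.
- telemetry.current_opening(): finger opening in m.
- telemetry.current_finger_force(): force on a finger pad.
Only numpy, scipy, OpenCV 4.12 (cv2) and the standard library are available. Lean on these libraries where they do the work, as an engineer would, in place of code of your own. Each camera call takes 0.05 s, during which the arm holds its last target. There are 200 camera calls.

## Working session

There is one attempt and no reset: what is moved stays moved. The work goes in short steps, each a Python script; the robot and the scene stay as the last script left them, time stands still between calls to the robot, and variables do not carry over. Pictures are saved under pics/ and viewed, at most 14 in all, crops included, and the job is handed in when it is done.

```bash
ls; mkdir -p pics; python3 - <<'E'
from plant import r, vision, models, telemetry
import cv2, numpy as np
for c in ["top","side"]:
    im=vision.snapshot(c); cv2.imwrite(f"pics/{c}0.png",im[:,:,::-1])
    k=vision.get_calibration(c); print(c,{a:np.round(b,3) for a,b in k.items()})
    for n in ["stand","long_board","short_board","stick_1","stub"]:
        print(n,[(np.round(d["at"],3).tolist(),round(d["score"],2)) for d in models.mark_of(n,c)])
print(telemetry.current_t(), r.nose_length)
E
```

```text
pics
top {'fx': np.float64(502.055), 'fy': np.float64(502.055), 'cx': np.float64(318.755), 'cy': np.float64(239.227), 'position': array([ 0.342, -0.003,  1.13 ]), 'orientation': array([ 0.068, -0.67 ,  0.735, -0.075])}
stand [([0.535, 0.274, -0.001], 0.97)]
long_board [([0.526, -0.281, -0.001], 0.84)]
short_board [([0.548, -0.006, 0.004], 0.94)]
stick_1 [([0.632, -0.146, -0.005], 0.88), ([0.336, -0.159, 0.001], 0.86), ([0.742, -0.04, 0.002], 0.76), ([0.338, -0.032, -0.005], 0.72), ([0.533, 0.277, -0.0], 0.68), ([0.367, -0.44, 0.003], 0.66), ([0.452, 0.134, 0.001], 0.65)]
stub [([0.619, 0.131, -0.0], 0.51)]
side {'fx': np.float64(618.346), 'fy': np.float64(618.346), 'cx': np.float64(313.413), 'cy': np.float64(238.103), 'position': array([ 0.525, -1.373,  0.906]), 'orientation': array([-0.487,  0.873, -0.022,  0.001])}
stand [([0.533, 0.272, 0.002], 0.87)]
long_board [([0.528, -0.28, -0.0], 0.78)]
short_board [([0.552, -0.008, -0.004], 0.55)]
stick_1 [([0.336, -0.163, -0.003], 0.8), ([0.743, -0.035, 0.002], 0.79), ([0.629, -0.147, -0.002], 0.72), ([0.454, 0.133, 0.0], 0.63), ([0.341, -0.028, 0.004], 0.6), ([0.372, -0.441, 0.002], 0.59)]
stub [([0.622, 0.133, -0.002], 0.66)]
0.6 0.025
```

View pics/top0.png

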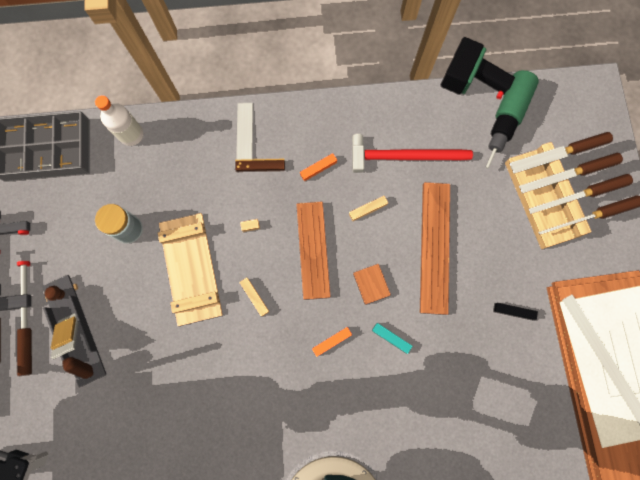

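View pics/side0.png

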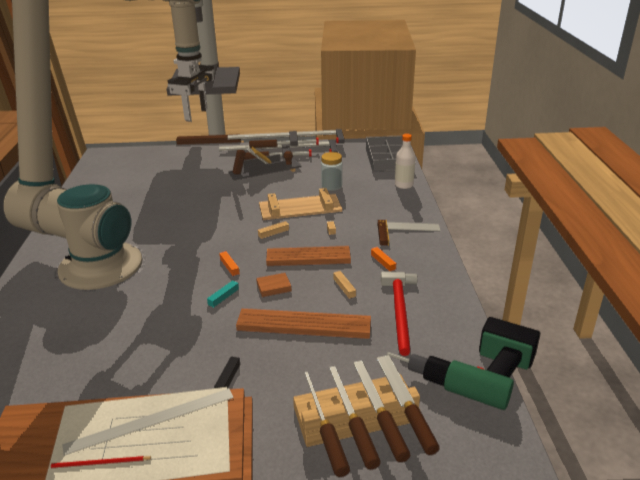

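The top view shows the stand at (190,270), the long board at (436,248) and the short board at (313,250). The plain pine sticks are at (369,208) and (254,297), and the stub is at (250,225). The orange, turquoise and black look-alikes are elsewhere. The side view agrees. Next I'll fit box silhouettes to the region masks from both cameras.

```bash
cat > h.py <<'E'
from plant import r, gripper_to, inverse_kinematics, vision, models, telemetry
import cv2, numpy as np
from scipy.optimize import minimize
from scipy.spatial.transform import Rotation as R
# boxes: (cx, length, width, z0, z1)
G={"long_board":[(0,.3,.06,0,.018)],"short_board":[(0,.22,.06,0,.018)],"stick_1":[(0,.09,.02,0,.02)],
   "stand":[(0,.24,.1,0,.009),(-.08,.024,.1,.009,.033),(.08,.024,.1,.009,.033)]}
def project(P,k):
    q=k["orientation"]; c=R.from_quat([q[1],q[2],q[3],q[0]]).inv().apply(P-np.array(k["position"]))
    return np.c_[k["fx"]*c[:,0]/c[:,2]+k["cx"],k["fy"]*c[:,1]/c[:,2]+k["cy"]]
def sil(thing,p,k,zoff=0):
    m=np.zeros((480,640),np.uint8); c,s=np.cos(p[2]),np.sin(p[2])
    for cx,l,w,z0,z1 in G[thing]:
        C=np.array([(cx+a*l/2,b*w/2,z+zoff) for a in(-1,1) for b in(-1,1) for z in(z0,z1)])
        W=np.c_[p[0]+c*C[:,0]-s*C[:,1],p[1]+s*C[:,0]+c*C[:,1],C[:,2]]
        h=cv2.convexHull(project(W,k).astype(np.float32))
        # anti-aliased, so that the cost is smooth
        t=np.zeros_like(m); cv2.fillPoly(t,[np.round(h*16).astype(np.int32)],255,cv2.LINE_AA,4); m=np.maximum(m,t)
    return m/255.
def fit(thing,views,p0,zoff=0):
    "views: list of (mask, calibration)"
    def cost(p): return sum(1-np.minimum(s,m).sum()/max(np.maximum(s,m).sum(),1) for m,k in views for s in [sil(thing,p,k,zoff)])/len(views)
    best=None
    for a in np.arange(0,np.pi,np.pi/8):
        p=[p0[0],p0[1],a]; v=cost(p)
        if best is None or v<best[0]: best=(v,p)
    p=best[1]
    for d in(.02,.005):
        o=minimize(cost,p,method="Nelder-Mead",options=dict(initial_simplex=[p,[p[0]+d,p[1],p[2]],[p[0],p[1]+d,p[2]],[p[0],p[1],p[2]+10*d]],xatol=2e-4,fatol=1e-4)); p=o.x
    return p,o.fun
def pick(thing,cam,xy,k,zoff=0):
    "mask whose centroid is nearest the projected xy"
    u=project(np.array([[xy[0],xy[1],.01+zoff]]),k)[0]
    ms=[d["pixels"] for d in models.regions_of(thing,cam)]; ms=[m for m in ms if m.any()]
    ds=[np.hypot(*(np.argwhere(m).mean(0)[::-1]-u)) for m in ms]
    return (ms[int(np.argmin(ds))].astype(float), min(ds)) if ms else (None,1e9)
def quat(yaw): # tool down, tool y along world direction yaw+90deg
    q=(R.from_euler("z",yaw)*R.from_euler("x",np.pi)).as_quat(); return [q[3],q[0],q[1],q[2]]
E
python3 - <<'E'
from h import *
import json
P={"stand":("stand",.534,.273),"long":("long_board",.527,-.28),"short":("short_board",.55,-.007),"sA":("stick_1",.631,-.147),"sB":("stick_1",.453,.133)}
V={n:[] for n in P}
for c in("top","side"):
    vision.snapshot(c); k=vision.get_calibration(c)
    for n,(t,x,y) in P.items():
        m,d=pick(t,c,(x,y),k)
        if d<12: V[n].append((m,k))
        else: print("miss",n,c,d)
out={}
for n,(t,x,y) in P.items():
    p,f=fit(t,V[n],(x,y)); out[n]=list(p); print(n,np.round(p,4),round(f,3))
    for v in V[n] : print("   ",*[np.round(z,4) for z in fit(t,[v],(x,y))])
json.dump(out,open("est.json","w"))
E
```

```text
miss stand side 1000000000.0
miss long side 1000000000.0
stand [0.5324 0.2733 0.1439] 0.053
    [0.5324 0.2733 0.1439] 0.0534
long [ 0.5296 -0.2837 -0.1558] 0.062
    [ 0.5296 -0.2837 -0.1558] 0.0623
short [ 0.5485 -0.0075 -0.0133] 0.108
    [ 0.5491 -0.0076 -0.0216] 0.1103
    [ 0.5474 -0.0061 -0.0166] 0.1012
sA [ 0.6324 -0.1421  1.9172] 0.136
    [ 0.6336 -0.1431  1.9464] 0.0949
    [ 0.6311 -0.141   1.8969] 0.1405
sB [0.4546 0.1321 0.5221] 0.146
    [0.4549 0.1329 0.4768] 0.1024
    [0.4546 0.1305 0.5783] 0.1681
```

```bash
cat >> h.py <<'E'
ZG=.028 # TCP above the underside of the gripped thing (fingertips 3 mm above it)
def best_yaw(x,y,z,yaw):
    c=[]
    for a in(yaw,yaw+np.pi):
        q=inverse_kinematics([x,y,z],quat(a))
        if q is not None: c.append((abs(q[5]),a))
    return min(c)[1]
def grab(p,op,z=0,hi=.16,f=30):
    x,y,a=p; a=best_yaw(x,y,hi,a); gripper_to(op)
    r.move_to([x,y,hi],quat(a)); hit=r.move_l([x,y,z+ZG],vel=.12,guard=15)
    gripper_to(0,f); print("grab hit",hit,"open",round(telemetry.current_opening(),4),"t",telemetry.current_t())
    r.move_l([x,y,.2],vel=.15); print("lifted open",round(telemetry.current_opening(),4))
def place(p,z,op,hi=.2):
    x,y,a=p; a=best_yaw(x,y,hi,a); r.move_to([x,y,hi],quat(a))
    r.move_l([x,y,z+ZG+.015],vel=.15); hit=r.move_l([x,y,z+ZG-.001],vel=.03,guard=5)
    print("place hit",hit,np.round(telemetry.current_ee_pos(),4),"open",round(telemetry.current_opening(),4))
    gripper_to(op); r.move_l([x,y,hi],vel=.15); print("t",telemetry.current_t())
E
python3 - <<'E'
from h import *
import json
e=json.load(open("est.json"))
grab(e["long"],.085)
place(e["stand"],.033,.08)
r.move_to([.35,.0,.3],quat(0))
im=vision.snapshot("top"); cv2.imwrite("pics/top1.png",im[:,:,::-1]); k=vision.get_calibration("top")
m,d=pick("long_board","top",e["stand"],k,.033)
if d<20: print(fit("long_board",[(m,k)],e["stand"],.033))
E
```

```text
grab hit False open 0.0598 t 6.4333
lifted open 0.0597
place hit True [0.5322 0.2733 0.0612] open 0.0596
t 12.9417
(array([0.53385476, 0.27501728, 0.14143259]), np.float64(0.08066001868186601))
```

View pics/top1.png

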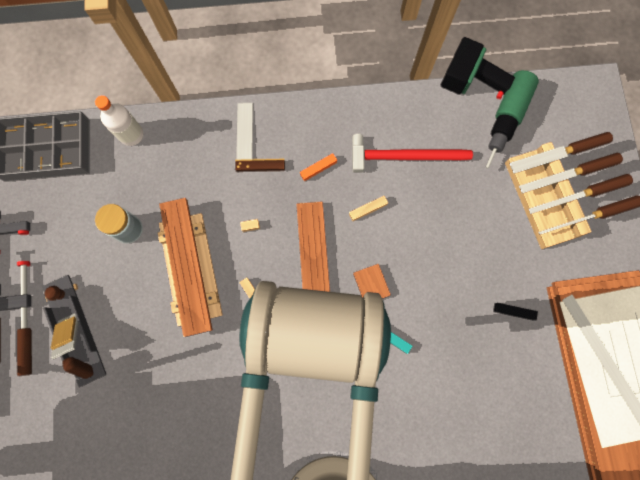

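Long board is in place, spanning (174,200) to (198,331) along the stand's axis; the sideways offset matches parallax. Now the sticks.

```bash
python3 - <<'E'
from h import *
import json
e=json.load(open("est.json")); x,y,a=e["stand"]
T={s:(x+s*.08*np.cos(a),y+s*.08*np.sin(a),a+np.pi/2) for s in(-1,1)}
grab(e["sB"],.045,f=20); place(T[-1],.051,.04)
grab(e["sA"],.045,f=20); place(T[1],.051,.04)
r.move_to([.35,.0,.3],quat(0))
im=vision.snapshot("top"); k=vision.get_calibration("top")
cv2.imwrite("pics/top2.png",cv2.resize(im[170:370,100:340,::-1],None,fx=3,fy=3))
for s in T:
    m,d=pick("stick_1","top",T[s],k,.051)
    if d<20: print(np.round(T[s],4),fit("stick_1",[(m,k)],T[s],.051))
m,d=pick("long_board","top",e["stand"],k,.033); print(d)
E
```

```text
grab hit False open 0.0198 t 18.7167
lifted open 0.0198
place hit True [0.4531 0.2618 0.079 ] open 0.0199
t 23.7667
grab hit False open 0.0195 t 27.475
lifted open 0.0201
place hit True [0.6114 0.2848 0.0792] open 0.0195
t 33.2
[0.4532 0.2619 1.7147] (array([0.45304713, 0.26239906, 1.7237752 ]), np.float64(0.07325430379397058))
[0.6116 0.2848 1.7147] (array([0.61299158, 0.28292442, 1.69907323]), np.float64(0.16910194529764533))
2.3839360843191115
```

View pics/top2.png

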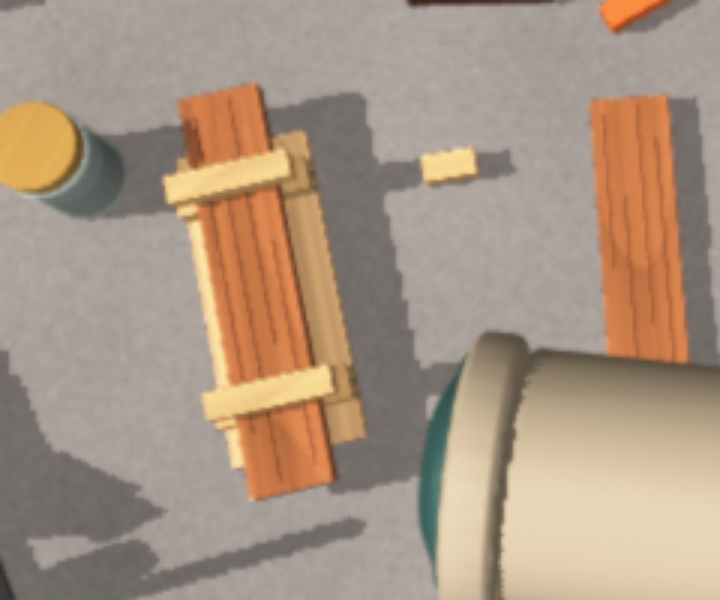

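Both sticks lie squarely over the bearers, at crop positions (230,177) and (268,393), and the fits agree within 2 mm. Next is the short board.

```bash
python3 - <<'E'
from h import *
import json
e=json.load(open("est.json"))
grab(e["short"],.085); place(e["stand"],.071,.08,hi=.22)
r.move_to([.35,.0,.3],quat(0))
im=vision.snapshot("top"); k=vision.get_calibration("top")
m,d=pick("short_board","top",e["stand"],k,.071)
print(e["stand"],d,d<20 and fit("short_board",[(m,k)],e["stand"],.071))
s=vision.snapshot("side")
cv2.imwrite("pics/end.png",np.hstack([cv2.resize(im[170:350,110:250,::-1],(400,514)),cv2.resize(s[140:275,240:345,::-1],(400,514))]))
print(telemetry.current_t())
E
```

```text
grab hit False open 0.0594 t 38.45
lifted open 0.0598
place hit True [0.5322 0.2733 0.0992] open 0.0601
t 44.975
[0.5324007251371692, 0.2733221711988033, 0.1438760304605337] 0.7693949104736961 (array([0.53326355, 0.2741191 , 0.14240047]), np.float64(0.06677574442050871))
47.4417
```

View pics/end.png

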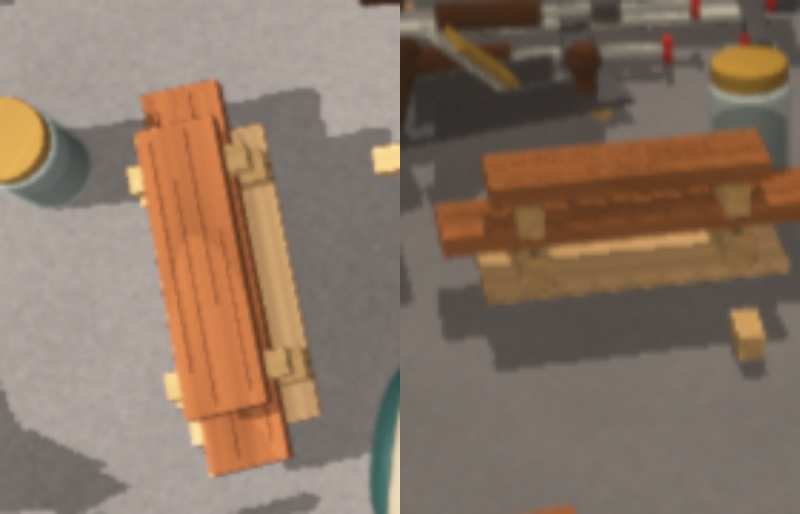

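The stack is level and in order. In the left half the short board is centred at (203,265) over the long one, and the right half shows both sticks directly above the bearers. The jar and stub haven't moved.

```bash
python3 -c "
from plant import r
print(r.sign_off())"
```

```text
the job is handed in; nothing more can be done
None
```

The stack is built and handed in at about 47 s of the 112 s limit: long board, two sticks and short board lie flat on the stand and within about 2 mm of my camera-estimated stand position; no verdict came back from the sign-off.

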